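Film the revolving cruet stand, then hold the tagged bottle to the camera

TASK

The cruet stand is on the photo rig: take it by the handle on top and turn it gently once fully round, so that the camera films it from every side, then bring the bottle with the red neck ring to the front, squarely facing the camera. Hold the stand still there for the still picture and finish with the handle in your grip; keep off the rack and the glass bottles, and leave the decanter, the silver dish and the theodolite where they stand.

Things in the scene. Friction and masses are not known exactly. Their poses are not given: they have to be found in the camera images.
- rig: Fixed photo rig: white round plinth (300 mm across, 20 mm high) and a rail with a black camera (lens 142 mm and top 195 mm above the counter, lens front 287 mm from the plinth's centre). Origin on the counter at the plinth's centre, on the axis about which the cruet stand turns; x axis level from there to the camera, z up. Its place and angle vary.
- carousel (a joint): Turning angle of the cruet stand on its foot, rad: 0 at the start, grows counter-clockwise seen from above, no stops, counts on past a full turn (6.28). It runs easily on a bearing (about 0.02 N m of friction), may coast a little, and stays where it is left.
- handle: Upright flat brass handle on top of the cruet stand: a loop 34 mm wide, 38 mm high, 10 mm thick. Origin at its centre, on the turning axis, 250 mm above the counter; x along the width, y across the thickness (pinch along y, from above), z up. Turns with the stand. Below it a pillar 20 mm across; nothing else of the stand is higher than 210 mm.
- rack: Turning silver rack: a tray 214 mm across, top 60 mm above the counter, and five wire rings (110 mm above the counter) for the bottles, 72 degrees apart, 72 mm from the turning axis. Origin on the axis, 50 mm above the counter; axes parallel to the handle's. The red-ringed bottle stands on its +x axis (so the handle's x axis points over that bottle).
- tagged_bottle: The marked bottle: stoppered clear glass cruet, 48 mm across, 150 mm high, with a red ring 39 mm across round its neck. Loose, standing in a ring of the rack with 2 mm of play. Origin at the centre of its underside.
- bottle1: Plain glass cruet like the marked one, without the red ring, loose in the rack (the next place counter-clockwise from the marked bottle). Origin at the centre of its underside.
- bottle2: Another plain glass cruet in the rack, two places counter-clockwise from the marked bottle. Origin at the centre of its underside.
- bottle3: Another plain glass cruet in the rack, three places on. Origin at the centre of its underside.
- bottle4: Another plain glass cruet in the rack, four places on. Origin at the centre of its underside.
- decanter: Glass decanter with a silver collar, 124 mm across, 234 mm high, standing on the counter to the robot's left; not to be disturbed. Origin at the centre of its underside.
- compote: Silver dish on a foot, 170 mm across, 118 mm high, on the counter to the right; not to be disturbed. Origin at the centre of its underside.
- theodolite: Black and brass surveyor's theodolite, about 245 mm high and 220 mm long, on the counter to the right, nearer the robot; not to be disturbed. Origin under its centre.
Not all that is in view belongs to the job. What is shaped like the bottle2 but blue is not meant. Leave any purple look-alike of the bottle1 alone.

How it is judged:
By the outcome, as a careful person would: the job done as asked, in the order asked, and still so for the second after the job is handed in, while the arm keeps its last pose, push and grip.
It also fails if it takes over 64 s, if anything falls off the work surface, if the arm or the gripper's body presses on something with over 40 N, if the wrist force passes 120 N, or if a joint passes its speed limit or range.

ROBOT

A 6-joint arm with a two-finger parallel gripper is mounted at the origin on the work surface. World frame = base frame: x ahead of the robot, y to its left, z up, the work surface at z = 0. Lengths are in m, angles in rad, forces in N, time in s.
With the tool pointing down it reaches from about 0.3 to 0.775 m from the base axis. Payload 14.6 kg.
Tool frame: the origin (TCP) lies at the very end of the fingers, on their centre line; the grasp point (between the pads) lies 19 mm behind it; z points along the fingers, y is the line along which they close (so a half turn about z gives the same grasp; the last joint's range is limited). The gripper opens to 94 mm and grips with 3 to 60 N. Pads are 16 mm wide; open, the fingers measure 119 mm over their backs; the gripper's body (75 mm by 177 mm) begins 78 mm behind the grasp point.
Start: joints at [1.219, 0.3, 1.521, -0, 1.321, -0.067], TCP at [0.155, 0.528, 0.205] pointing down, gripper open.
Joint ranges: [-3.03, 3.03], [-0.79, 2.21], [0.23, 2.52], [-1.04, 4.18], [0, 3.07], [-2.55, 2.55]. Speed limits (rad/s): [2.22, 2.22, 2.57, 3.14, 3.14, 3.14].

INTERFACE

Orientations are given as [roll, pitch, yaw] about the fixed x, y, z axes, in that order (R = Rz(yaw) Ry(pitch) Rx(roll)).
In Python, from station import ctrl gives the robot as it stands.
- The arm moves only by the shell command python3 -m pendant 'ROWS' [OPENING] [FORCE]. ROWS is JSON, a list of rows, each a list of 2 entries, a list of its own where there are three numbers: the shift along the world's x, y, z in cm, then the turn about the world's z in rad. A call has 1 to 20 rows; each row shifts and turns the commanded pose from where the row before left it; what a row does not reach is not made up. A row lasts 1/12 s, in which the tool goes at most 41.7 mm and 7.16 degrees, less where a joint would pass 70% of its speed; a pose out of reach is approached as far as the arm can. A call is refused whole if a number of a shift passes 4.17 or a number of a turn 0.125, either way. A call with a gripper value outside its range is refused whole. OPENING is the opening, from 0 (shut) to 1 (fully open), set as the call begins (- or left out, the last holds). The fingers move at their own pace and stop on an object; FORCE is the grip in N (left out, the last holds). Time passes only in rows, so rows that do not move let the fingers close. It gives the time, the measured TCP pose, the force, the opening and the grip force at its end, in the units of the state.
- ctrl.get_obs(): the state, without advancing time (a new reading comes with each control period).
- ctrl.camera(name): name is "side" or "top"; returns a dict with "color" (480x640x3 uint8, red, green, blue), "intrinsics" (3x3 intrinsics, pixels), "k1" (the pictures are not rectified: a ray, as slopes to the right and down, at radius r is drawn at 1 + k1 r^2 times it, then the intrinsics apply), "camera_from_world" (4x4, takes a point from world to camera coordinates). Camera axes: x right, y down, z forward; pixel columns grow to the right and rows downward; lengths in m; the calibration is good to about 2 mm. A picture is of the moment at which its call begins. There is no depth.
- ctrl.hand_in(): hands the job in; it is judged then, once.
The state is a dict: "time_s": time; "qpos": joint angles; "joint_vel": joint speeds; "tau": joint torques, N m; "ee_pos": TCP position; "eef_rot": TCP orientation; "force": force on the tool from outside, world axes, zero at the start; "moment": the same for the moment, N m; "grip_width": finger opening in m; "grip_force": force on a finger pad.
Only numpy, scipy, OpenCV 4.12 (cv2) and the standard library are available. Lean on these libraries where they do the work, as an engineer would, in place of code of your own. Each camera call takes 0.05 s, during which the arm holds its last target. There are 200 camera calls.

## Working session

There is one attempt and no reset: what is moved stays moved. The work goes in short steps, Python scripts to look and compute and a shell command to move; the robot and the scene stay as the last step left them, time stands still between calls to the robot, and variables do not carry over. Pictures are saved under pics/ and viewed, at most 10 in all, crops included, and the job is handed in when it is done.

```bash
mkdir -p pics; cat > h.py <<'E'
import numpy as np,cv2
from station import ctrl
def snap(n,f):
    c=ctrl.camera(n); cv2.imwrite(f'pics/{f}.png',c['color'][:,:,::-1]); np.save(f'pics/{f}.npy',c,allow_pickle=True); return c
def load(f): return np.load(f'pics/{f}.npy',allow_pickle=True).item()
def und(c,uv):
    K=np.array(c['intrinsics']);k=c['k1']
    d=(np.array(uv,float)-K[:2,2])/[K[0,0],K[1,1]]
    s=d.copy()
    for _ in range(30): s=d/(1+k*(s@s))
    return s
def onz(c,uv,z):
    s=und(c,uv);T=np.array(c['camera_from_world']);R=T[:3,:3];o=-R.T@T[:3,3];d=R.T@np.r_[s,1]
    return o+d*(z-o[2])/d[2]
def proj(c,p):
    T=np.array(c['camera_from_world']);q=T[:3,:3]@p+T[:3,3];s=q[:2]/q[2];s=s*(1+c['k1']*(s@s));K=np.array(c['intrinsics'])
    return s*[K[0,0],K[1,1]]+K[:2,2]
E
python3 - <<'E'
from h import *
for n in('top','side'):
    c=snap(n,n+'0');T=np.array(c['camera_from_world']);print(n,-T[:3,:3].T@T[:3,3],c['k1'])
o=ctrl.get_obs();print(o['time_s'],o['eef_rot'],o['ee_pos'])
E
```

```text
top [0.3875321  0.01252484 1.90264386] -0.041929468248628934
side [ 0.467649   -0.80876356  1.09790884] -0.005370903760287632
0.1 [-3.14048552e+00 -3.89572864e-05  2.85678305e+00] [0.15447898 0.52760999 0.2049235 ]
```

View pics/top0.png

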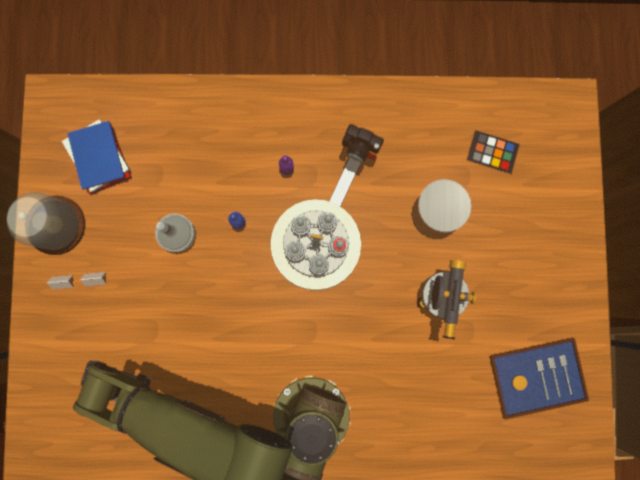

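View pics/side0.png

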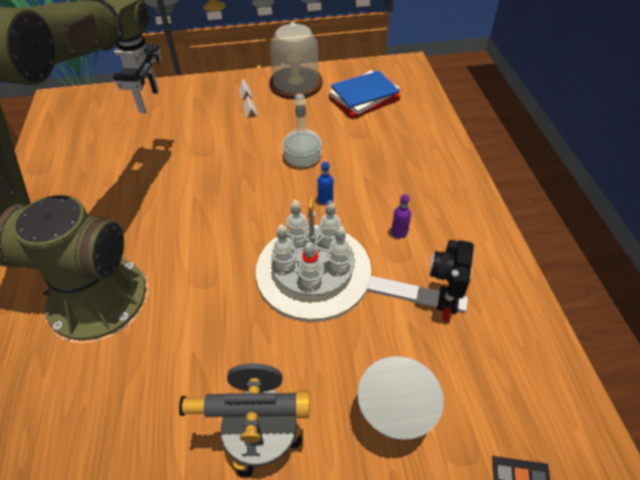

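The top view shows the plinth at (316,244), red-ringed bottle at (340,245), brass handle at (316,240), rail running up to the camera at (355,150). Candidates for the target bottle: red-ringed (340,245), plain ones (328,222), (301,225), (294,249), (318,264), and the decoys blue (236,220) and purple (286,164). I choose (340,245), and the handle at (316,240).

```bash
python3 - <<'E'
from h import *
c=load('top0');im=c['color'].astype(int);hsv=cv2.cvtColor(c['color'],cv2.COLOR_RGB2HSV)
yy,xx=np.mgrid[:480,:640]
# plinth white boundary
w=((hsv[...,1]<70)&(hsv[...,2]>150)&(np.hypot(xx-316,yy-244)<60)).astype(np.uint8)
rail=((hsv[...,1]<70)&(hsv[...,2]>150)&(np.hypot(xx-316,yy-244)>49)&(np.hypot(xx-340,yy-185)<32)).astype(np.uint8)
cn=max(cv2.findContours(w,0,1)[0],key=cv2.contourArea)[:,0]
P=np.array([onz(c,p,.02)[:2] for p in cn])
from scipy.optimize import least_squares
f=least_squares(lambda q:np.hypot(*(P-q[:2]).T)-q[2],[.5,0,.15],loss='soft_l1',f_scale=.002);print('plinth',f.x)
ctr=f.x[:2]
v,u=np.nonzero(rail);R=np.array([onz(c,p,.02)[:2] for p in zip(u,v)])
m=R.mean(0);d=np.linalg.svd(R-m)[2][0];print('rail n',len(R),m,np.arctan2(d[1],d[0]),'via ctr',np.arctan2(*(m-ctr)[::-1]))
# red ring
r=((hsv[...,1]>140)&((hsv[...,0]<5)|(hsv[...,0]>172))&(np.hypot(xx-316,yy-244)<45))
v,u=np.nonzero(r);print('red',len(u),u.mean(),v.mean())
for z in(.16,.175,.19):
    q=onz(c,(u.mean(),v.mean()),z)[:2];print(z,q,np.hypot(*(q-ctr)),np.arctan2(*(q-ctr)[::-1]))
print('axis@.25 px',proj(c,np.r_[ctr,.269]))
s=load('side0');print('side axis px',proj(s,np.r_[ctr,.269]),proj(s,np.r_[ctr,.231]))
a=cv2.resize(c['color'][195:295,255:385],None,fx=6,fy=6,interpolation=2);a[:, :]=a
b=cv2.resize(s['color'][190:300,245:385],None,fx=5,fy=5,interpolation=2)
cv2.imwrite('pics/crop.png',a[:,:,::-1]);cv2.imwrite('pics/crops.png',b[:,:,::-1])
E
```

```text
plinth [ 0.55813351 -0.01013607  0.14767201]
rail n 393 [ 0.75624928 -0.10107578] 2.711682329610119 via ctr -0.430332108688835
red 42 338.23809523809524 245.95238095238096
0.16 [ 0.53855118 -0.07790574] 0.07054215730988035 -1.8520887947997988
0.175 [ 0.53725126 -0.07712735] 0.07017050414776695 -1.8729666481077405
0.19 [ 0.53595135 -0.07634896] 0.06982975499565879 -1.8940575284500978
axis@.25 px [316.63573768 235.79523148]
side axis px [310.0926491  200.59990496] [310.53436777 212.13242461]
```

View pics/crop.png

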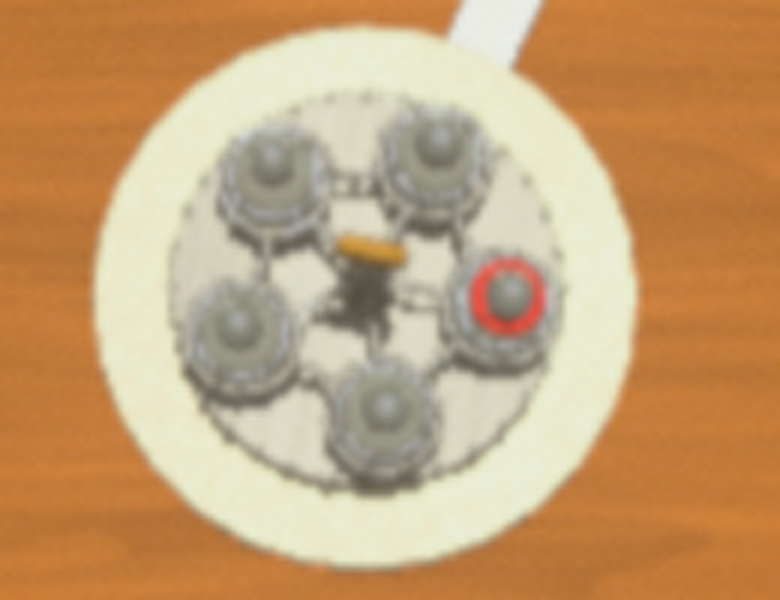

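View pics/crops.png

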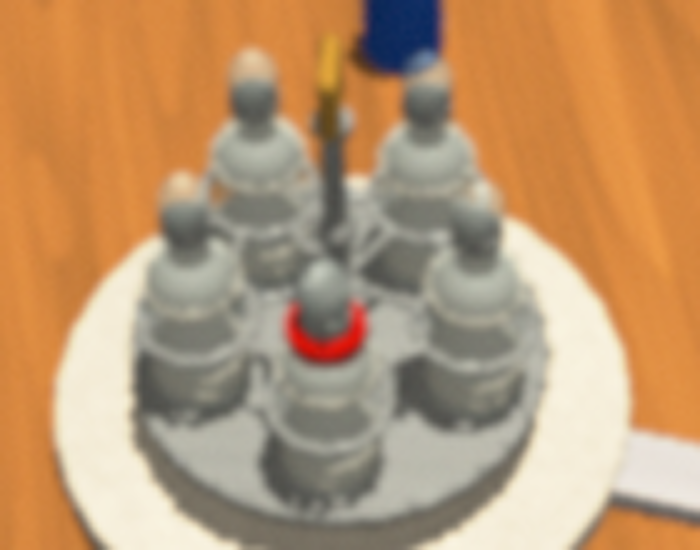

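The crops confirm the red-ringed bottle at crop (509,295). The brass handle is at crop (370,249), almost pointing at that bottle. Next I'll refine the axis and rack angle from the five stoppers.

```bash
python3 - <<'E'
from h import *
from scipy.optimize import least_squares
c=load('top0')
px=np.array([(510,293),(438,147),(271,160),(238,320),(385,405)])/6+[254.6,194.6]
for z in(.19,.2,.21):
    P=np.array([onz(c,p,z)[:2] for p in px])
    f=least_squares(lambda q:(P-q[:2]-q[3]*np.array([[np.cos(q[2]+k*1.25664),np.sin(q[2]+k*1.25664)] for k in range(5)])).ravel(),[.55,0,-1.85,.07])
    print(z,f.x,2*f.cost)
hx=[onz(c,np.array(p)/6+[254.6,194.6],.262)[:2] for p in((340,243),(405,255),(370,249))];d=hx[1]-hx[0];print(np.arctan2(d[1],d[0]),hx[2])
s=load('side0');q=np.array((329,85))/5+[244.6,189.6];T=np.array(s['camera_from_world'])
print(q,proj(s,np.array([.558,-.010,.25])),proj(s,np.array([.563,-.010,.25])))
E
python3 -m pendant '[[[0,0,3],0],[[0,0,4],0],[[0,0,4],0],[[0,0,2],0]]' 1 20
```

```text
0.19 [ 0.55752544 -0.0093602  -1.77352131  0.07115673] 1.0374139226034524e-05
0.2 [ 0.55653286 -0.00923242 -1.77352131  0.07074125] 1.025334525904499e-05
0.21 [ 0.55554028 -0.00910463 -1.77352131  0.07032577] 1.0133258664181475e-05
-1.749700419567555 [ 0.55797501 -0.00917048]
[310.4 206.6] [310.24955984 206.40129471] [312.43079426 206.13853824]
time_s: 0.43
ee_pos: [0.1546, 0.5281, 0.3401]
eef_rot: [3.137, 0.0, 2.857]
force: [0.6, -0.6, 0.4]
grip_width: 0.0938
grip_force: 0.0
```

```bash
python3 -m pendant '[[[1.2,-1.6,0],-0.04],[[2.2,-2.9,0],-0.08],[[2.2,-2.9,0],-0.08],[[2.2,-2.9,0],-0.08],[[2.2,-2.9,0],-0.08],[[2.2,-2.9,0],-0.08],[[2.2,-2.9,0],-0.08],[[2.2,-2.9,0],-0.08],[[2.2,-2.9,0],-0.08],[[2.2,-2.9,0],-0.08],[[2.2,-2.9,0],-0.08],[[2.2,-2.9,0],-0.08],[[2.2,-2.9,0],-0.08],[[2.2,-2.9,0],-0.08],[[2.2,-2.9,0],-0.08],[[2.2,-2.9,0],-0.08],[[2.2,-2.9,0],-0.08],[[2.2,-2.9,0],-0.08]]'
python3 -m pendant '[[[0.8,-1.4,0],-0.04],[[0.5,-1.0,0],-0.05],[[0,0,0],0],[[0,0,0],0]]'
```

```text
time_s: 1.93
ee_pos: [0.5413, 0.0171, 0.3352]
eef_rot: [-3.141, -0.0, 1.453]
force: [0.2, 0.7, -0.2]
grip_width: 0.0941
grip_force: 0.0
time_s: 2.27
ee_pos: [0.5534, -0.0052, 0.335]
eef_rot: [-3.141, 0.0, 1.368]
force: [0.0, -0.3, 0.8]
grip_width: 0.0942
grip_force: 0.0
```

Shift by (0.46, −0.43) cm, then down 10.3 cm to a TCP height of 0.232.

```bash
python3 -m pendant '[[[0.46,-0.43,0],0],[[0,0,-1],0],[[0,0,-2],0],[[0,0,-2],0],[[0,0,-2],0],[[0,0,-1.5],0],[[0,0,-1],0],[[0,0,-0.8],0],[[0,0,0],0],[[0,0,0],0]]' 
python3 - <<'E'
from h import *
c=snap('side','s1');print(ctrl.get_obs()['ee_pos'])
b=cv2.resize(c['color'][150:300,225:405],None,fx=4,fy=4,interpolation=2);cv2.imwrite('pics/s1c.png',b[:,:,::-1])
E
```

```text
time_s: 3.1
ee_pos: [0.5582, -0.0093, 0.2328]
eef_rot: [3.141, -0.0, 1.367]
force: [0.2, -0.4, 0.5]
grip_width: 0.0939
grip_force: 0.0
[ 0.55841758 -0.00934997  0.23324195]
```

View pics/s1c.png

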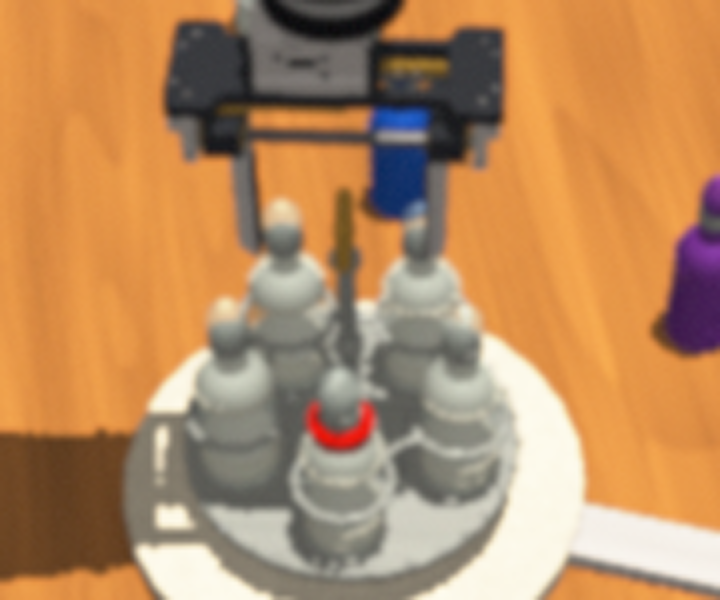

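The fingers (crop x 250 and 435) straddle the handle (crop x 345), so it is centred. Close.

```bash
python3 -m pendant '[[[0,0,0],0],[[0,0,0],0],[[0,0,0],0],[[0,0,0],0],[[0,0,0],0],[[0,0,0],0],[[0,0,0],0],[[0,0,0],0],[[0,0,0],0],[[0,0,0],0]]' 0 20
```

```text
time_s: 3.98
ee_pos: [0.5581, -0.0094, 0.2324]
eef_rot: [-3.142, 0.0, 1.367]
force: [-0.2, -0.5, 0.1]
grip_width: 0.0304
grip_force: 0.0
```

```bash
python3 -m pendant '[[[0,0,0],0],[[0,0,0],0],[[0,0,0],0],[[0,0,0],0],[[0,0,0],0],[[0,0,0],0]]' 0 20;  python3 -c "
from h import *
print(ctrl.get_obs()['moment'],ctrl.get_obs()['qpos'])"
```

```text
time_s: 4.48
ee_pos: [0.559, -0.0097, 0.2325]
eef_rot: [3.139, -0.0, 1.367]
force: [10.8, -1.3, -2.9]
grip_width: 0.01
grip_force: 20.0
[-0.23595661 -1.26099914 -0.02436008] [-8.27310424e-02  2.99608621e-01  1.45826283e+00 -1.18987708e-04
  1.38139317e+00  1.21403046e-01]
```

```bash
python3 -m pendant '[[[0.1,0,0],0],[[0,0,0],0]]'; python3 -m pendant '[[[0,0,0],0.01],[[0,0,0],0.02],[[0,0,0],0.03],[[0,0,0],0.04],[[0,0,0],0.05],[[0,0,0],0.05],[[0,0,0],0.05],[[0,0,0],0.05],[[0,0,0],0.05],[[0,0,0],0.05]]'
```

```text
time_s: 4.65
ee_pos: [0.5591, -0.0097, 0.2325]
eef_rot: [-3.141, 0.0, 1.367]
force: [-1.1, -1.8, 0.8]
grip_width: 0.0097
grip_force: 20.0
time_s: 5.48
ee_pos: [0.5579, -0.0096, 0.2324]
eef_rot: [-3.139, -0.0, 1.77]
force: [-15.0, -2.4, 5.5]
grip_width: 0.0099
grip_force: 20.0
```

Forces suggest that the axis is about 3 mm further in −y. I'll loosen, re-centre and re-grip.

```bash
python3 -m pendant '[[[0,0,0],0],[[0,0,0],0],[[0,0,0],0],[[0,0,0],0],[[0,0,0],0]]' 0.4; python3 -m pendant '[[[0,-0.27,0],0],[[0,0,0],0],[[0,0,0],0]]'; python3 -m pendant '[[[0,0,0],0],[[0,0,0],0],[[0,0,0],0],[[0,0,0],0],[[0,0,0],0],[[0,0,0],0],[[0,0,0],0]]' 0
```

```text
time_s: 5.9
ee_pos: [0.5592, -0.0094, 0.2324]
eef_rot: [3.141, -0.0, 1.767]
force: [0.5, 0.0, 1.0]
grip_width: 0.0369
grip_force: 0.0
time_s: 6.15
ee_pos: [0.5591, -0.0123, 0.2324]
eef_rot: [-3.142, -0.0, 1.767]
force: [-0.3, 0.4, 0.7]
grip_width: 0.0373
grip_force: 0.0
time_s: 6.73
ee_pos: [0.5583, -0.0121, 0.2324]
eef_rot: [-3.14, -0.001, 1.767]
force: [-7.5, 0.8, 2.6]
grip_width: 0.0097
grip_force: 20.0
```

```bash
python3 -m pendant '[[[-0.08,0,0],0],[[0,0,0],0]]'; python3 -m pendant '[[[0,0,0],0.02],[[0,0,0],0.03],[[0,0,0],0.04],[[0,0,0],0.05],[[0,0,0],0.05],[[0,0,0],0.05],[[0,0,0],0.05],[[0,0,0],0.05],[[0,0,0],0.05],[[0,0,0],0.05]]'
```

```text
time_s: 6.9
ee_pos: [0.5584, -0.012, 0.2324]
eef_rot: [3.141, -0.0, 1.767]
force: [0.7, 1.2, -0.6]
grip_width: 0.0096
grip_force: 20.0
time_s: 7.73
ee_pos: [0.5581, -0.0121, 0.2324]
eef_rot: [-3.141, -0.0, 2.21]
force: [-2.6, 0.4, 0.9]
grip_width: 0.0099
grip_force: 20.0
```

```bash
python3 -m pendant '[[[0,0,0],0.05],[[0,0,0],0.05],[[0,0,0],0.05],[[0,0,0],0.05],[[0,0,0],0.05],[[0,0,0],0.05],[[0,0,0],0.05],[[0,0,0],0.05],[[0,0,0],0.05],[[0,0,0],0.05],[[0,0,0],0.05],[[0,0,0],0.05],[[0,0,0],0.05],[[0,0,0],0.05],[[0,0,0],0.05],[[0,0,0],0.05]]'
```

```text
time_s: 9.07
ee_pos: [0.5579, -0.0125, 0.2324]
eef_rot: [-3.141, -0.001, 3.01]
force: [-3.3, -2.1, 1.6]
grip_width: 0.0097
grip_force: 20.0
```

```bash
python3 -m pendant '[[[0,0,0],0.05],[[0,0,0],0.05],[[0,0,0],0.05],[[0,0,0],0.05],[[0,0,0],0.05],[[0,0,0],0.05],[[0,0,0],0.05],[[0,0,0],0.05],[[0,0,0],0.05],[[0,0,0],0.05],[[0,0,0],0.05],[[0,0,0],0.05],[[0,0,0],0.05],[[0,0,0],0.04],[[0,0,0],0.03],[[0,0,0],0.02],[[0,0,0],0.01],[[0,0,0],0],[[0,0,0],0]]'; python3 -c "
from h import *
print(ctrl.get_obs()['qpos'])"
```

```text
time_s: 10.65
ee_pos: [0.558, -0.0129, 0.2325]
eef_rot: [-3.141, -0.001, -2.526]
force: [-3.8, -4.6, 0.6]
grip_width: 0.0102
grip_force: 20.0
[-8.80671339e-02  2.99412616e-01  1.45849622e+00 -1.23561579e-03
  1.38441091e+00 -2.27453732e+00]
```

```bash
python3 -m pendant '[[[-0.04,-0.05,0],0],[[0,0,0],0],[[0,0,0],0],[[0,0,0],0],[[0,0,0],0],[[0,0,0],0],[[0,0,0],0],[[0,0,0],0]]' 0.6
python3 -m pendant '[[[0,0,0],-0.05],[[0,0,0],-0.12],[[0,0,0],-0.12],[[0,0,0],-0.12],[[0,0,0],-0.12],[[0,0,0],-0.12],[[0,0,0],-0.12],[[0,0,0],-0.12],[[0,0,0],-0.12],[[0,0,0],-0.12],[[0,0,0],-0.12],[[0,0,0],-0.12],[[0,0,0],-0.12],[[0,0,0],-0.12]]'
python3 -m pendant '[[[0,0,0],-0.12],[[0,0,0],-0.12],[[0,0,0],-0.12],[[0,0,0],-0.12],[[0,0,0],-0.12],[[0,0,0],-0.12],[[0,0,0],-0.12],[[0,0,0],-0.12],[[0,0,0],-0.12],[[0,0,0],-0.12],[[0,0,0],-0.12],[[0,0,0],-0.12],[[0,0,0],-0.06],[[0,0,0],-0.03],[[0,0,0],0],[[0,0,0],0]]'
```

```text
time_s: 11.32
ee_pos: [0.5579, -0.0126, 0.2324]
eef_rot: [-3.142, -0.0, -2.526]
force: [-0.3, -0.2, -0.0]
grip_width: 0.0559
grip_force: 0.0
time_s: 12.48
ee_pos: [0.5579, -0.0127, 0.2324]
eef_rot: [-3.142, -0.0, 2.141]
force: [0.9, 0.3, -0.4]
grip_width: 0.0566
grip_force: 0.0
time_s: 13.82
ee_pos: [0.5579, -0.0126, 0.2324]
eef_rot: [-3.142, 0.0, 0.618]
force: [-0.1, -0.0, 0.6]
grip_width: 0.0563
grip_force: 0.0
```

Verify the stand's angle from the top view (red ring) while the fingers re-close.

```bash
python3 -m pendant '[[[0,0,0],0],[[0,0,0],0],[[0,0,0],0],[[0,0,0],0],[[0,0,0],0],[[0,0,0],0],[[0,0,0],0],[[0,0,0],0],[[0,0,0],0],[[0,0,0],0],[[0,0,0],0]]' 0
cat >> h.py <<'E'
def ring(f,A=(.558,-.0126)):
    for n in('top','side'):
        c=snap(n,f+n);hsv=cv2.cvtColor(c['color'],cv2.COLOR_RGB2HSV);yy,xx=np.mgrid[:480,:640]
        u0=proj(c,np.r_[A,.17])
        r=(hsv[...,1]>150)&(hsv[...,2]>90)&((hsv[...,0]<4)|(hsv[...,0]>173))&(np.hypot(xx-u0[0],yy-u0[1])<50)
        v,u=np.nonzero(r);print(n,len(u))
        if len(u)>3:
            for z in(.165,.175):
                q=onz(c,(u.mean(),v.mean()),z)[:2]-A;print(z,np.hypot(*q),np.arctan2(q[1],q[0]))
E
python3 -c "
from h import *
ring('r2')"
```

```text
time_s: 14.73
ee_pos: [0.5581, -0.0129, 0.2325]
eef_rot: [3.141, -0.0, 0.617]
force: [2.7, -2.6, -2.1]
grip_width: 0.0098
grip_force: 20.0
top 0
side 66
0.165 0.06808936678070408 0.5340508481190158
0.175 0.06255823669146597 0.4242870079075015
```

```bash
python3 -m pendant '[[[0,0,0],0.01],[[0,0,0],0.02],[[0,0,0],0.03],[[0,0,0],0.04],[[0,0,0],0.05],[[0,0,0],0.05],[[0,0,0],0.05],[[0,0,0],0.05],[[0,0,0],0.05],[[0,0,0],0.05],[[0,0,0],0.05],[[0,0,0],0.05],[[0,0,0],0.05],[[0,0,0],0.05],[[0,0,0],0.05],[[0,0,0],0.05],[[0,0,0],0.05],[[0,0,0],0.05],[[0,0,0],0.05],[[0,0,0],0.05]]'
python3 -m pendant '[[[0,0,0],0.05],[[0,0,0],0.05],[[0,0,0],0.05],[[0,0,0],0.05],[[0,0,0],0.05],[[0,0,0],0.05],[[0,0,0],0.05],[[0,0,0],0.05],[[0,0,0],0.05],[[0,0,0],0.05],[[0,0,0],0.05],[[0,0,0],0.05],[[0,0,0],0.05],[[0,0,0],0.05],[[0,0,0],0.05],[[0,0,0],0.05],[[0,0,0],0.05],[[0,0,0],0.05],[[0,0,0],0.05],[[0,0,0],0.05]]'
```

```text
time_s: 16.5
ee_pos: [0.5584, -0.013, 0.2324]
eef_rot: [3.14, 0.001, 1.52]
force: [8.3, -5.9, -3.0]
grip_width: 0.0098
grip_force: 20.0
time_s: 18.17
ee_pos: [0.5588, -0.0128, 0.2325]
eef_rot: [3.14, 0.002, 2.52]
force: [11.5, -2.7, -4.5]
grip_width: 0.0099
grip_force: 20.0
```

```bash
python3 -m pendant '[[[0,0,0],0.05],[[0,0,0],0.05],[[0,0,0],0.05],[[0,0,0],0.05],[[0,0,0],0.05],[[0,0,0],0.05],[[0,0,0],0.05],[[0,0,0],0.05],[[0,0,0],0.05],[[0,0,0],0.05],[[0,0,0],0.05],[[0,0,0],0.05],[[0,0,0],0.05],[[0,0,0],0.05],[[0,0,0],0.05],[[0,0,0],0.05],[[0,0,0],0.05],[[0,0,0],0.05],[[0,0,0],0.05],[[0,0,0],0.05]]'
python3 -m pendant '[[[0,0,0],0.05],[[0,0,0],0.05],[[0,0,0],0.05],[[0,0,0],0.04],[[0,0,0],0.03],[[0,0,0],0.02],[[0,0,0],0.01],[[0,0,0],0],[[0,0,0],0]]'
```

```text
time_s: 19.83
ee_pos: [0.5588, -0.0124, 0.2325]
eef_rot: [-3.141, 0.002, -2.763]
force: [11.5, -0.3, -4.0]
grip_width: 0.0103
grip_force: 20.0
time_s: 20.58
ee_pos: [0.5588, -0.0123, 0.2324]
eef_rot: [-3.141, 0.002, -2.515]
force: [10.9, 0.8, -4.1]
grip_width: 0.0101
grip_force: 20.0
```

```bash
python3 -m pendant '[[[0.05,0,0],0],[[0,0,0],0],[[0,0,0],0],[[0,0,0],0],[[0,0,0],0],[[0,0,0],0],[[0,0,0],0],[[0,0,0],0]]' 0.6
python3 -m pendant '[[[0,0,0],-0.05],[[0,0,0],-0.12],[[0,0,0],-0.12],[[0,0,0],-0.12],[[0,0,0],-0.12],[[0,0,0],-0.12],[[0,0,0],-0.12],[[0,0,0],-0.12],[[0,0,0],-0.12],[[0,0,0],-0.12],[[0,0,0],-0.12],[[0,0,0],-0.12],[[0,0,0],-0.12],[[0,0,0],-0.12]]'
python3 -m pendant '[[[0,0,0],-0.12],[[0,0,0],-0.12],[[0,0,0],-0.12],[[0,0,0],-0.12],[[0,0,0],-0.12],[[0,0,0],-0.12],[[0,0,0],-0.12],[[0,0,0],-0.12],[[0,0,0],-0.12],[[0,0,0],-0.12],[[0,0,0],-0.12],[[0,0,0],-0.12],[[0,0,0],-0.06],[[0,0,0],-0.03],[[0,0,0],0],[[0,0,0],0]]'
python3 -m pendant '[[[0,0,0],0],[[0,0,0],0],[[0,0,0],0],[[0,0,0],0],[[0,0,0],0],[[0,0,0],0],[[0,0,0],0],[[0,0,0],0],[[0,0,0],0],[[0,0,0],0],[[0,0,0],0]]' 0
```

```text
time_s: 21.25
ee_pos: [0.5584, -0.0127, 0.2324]
eef_rot: [3.142, -0.0, -2.516]
force: [-0.0, 0.3, -0.1]
grip_width: 0.0559
grip_force: 0.0
time_s: 22.42
ee_pos: [0.5584, -0.0127, 0.2325]
eef_rot: [-3.142, -0.0, 2.151]
force: [0.6, -0.6, -0.2]
grip_width: 0.0562
grip_force: 0.0
time_s: 23.75
ee_pos: [0.5584, -0.0127, 0.2325]
eef_rot: [-3.142, -0.0, 0.628]
force: [-0.3, -0.4, 0.1]
grip_width: 0.0567
grip_force: 0.0
time_s: 24.67
ee_pos: [0.5584, -0.0126, 0.2325]
eef_rot: [-3.142, -0.0, 0.627]
force: [-0.9, 0.1, -0.1]
grip_width: 0.0099
grip_force: 20.0
```

```bash
python3 -m pendant '[[[0,0,0],0.01],[[0,0,0],0.02],[[0,0,0],0.03],[[0,0,0],0.04],[[0,0,0],0.05],[[0,0,0],0.05],[[0,0,0],0.05],[[0,0,0],0.05],[[0,0,0],0.05],[[0,0,0],0.05],[[0,0,0],0.05],[[0,0,0],0.05],[[0,0,0],0.05],[[0,0,0],0.05],[[0,0,0],0.05],[[0,0,0],0.05],[[0,0,0],0.05],[[0,0,0],0.05],[[0,0,0],0.05],[[0,0,0],0.05]]'
python3 -m pendant '[[[0,0,0],0.05],[[0,0,0],0.05],[[0,0,0],0.05],[[0,0,0],0.05],[[0,0,0],0.05],[[0,0,0],0.05],[[0,0,0],0.05],[[0,0,0],0.05],[[0,0,0],0.05],[[0,0,0],0.05],[[0,0,0],0.05],[[0,0,0],0.05],[[0,0,0],0.05],[[0,0,0],0.05],[[0,0,0],0.05],[[0,0,0],0.05],[[0,0,0],0.05],[[0,0,0],0.05],[[0,0,0],0.05],[[0,0,0],0.05]]'
python3 -m pendant '[[[0,0,0],0.05],[[0,0,0],0.045],[[0,0,0],0.04],[[0,0,0],0.03],[[0,0,0],0.02],[[0,0,0],0],[[0,0,0],0],[[0,0,0],0]]'
python3 - <<'E'
from h import *
ring('r3',(.5584,-.0127))
c=load('r3side');b=cv2.resize(c['color'][150:330,245:485],None,fx=3.3,fy=3.3,interpolation=2);cv2.imwrite('pics/r3c.png',b[:,:,::-1])
E
```

```text
time_s: 26.33
ee_pos: [0.5585, -0.0127, 0.2325]
eef_rot: [3.141, -0.0, 1.531]
force: [0.8, 0.3, -0.1]
grip_width: 0.0097
grip_force: 20.0
time_s: 28.0
ee_pos: [0.5585, -0.0126, 0.2324]
eef_rot: [3.141, 0.0, 2.53]
force: [0.3, 1.1, -0.8]
grip_width: 0.0097
grip_force: 20.0
time_s: 28.67
ee_pos: [0.5585, -0.0126, 0.2325]
eef_rot: [3.141, 0.0, 2.711]
force: [2.0, 2.1, -0.2]
grip_width: 0.01
grip_force: 20.0
top 0
side 75
0.165 0.07326100947197749 -0.5119188758563789
0.175 0.07621976327532702 -0.6159608133160427
```

View pics/r3c.png

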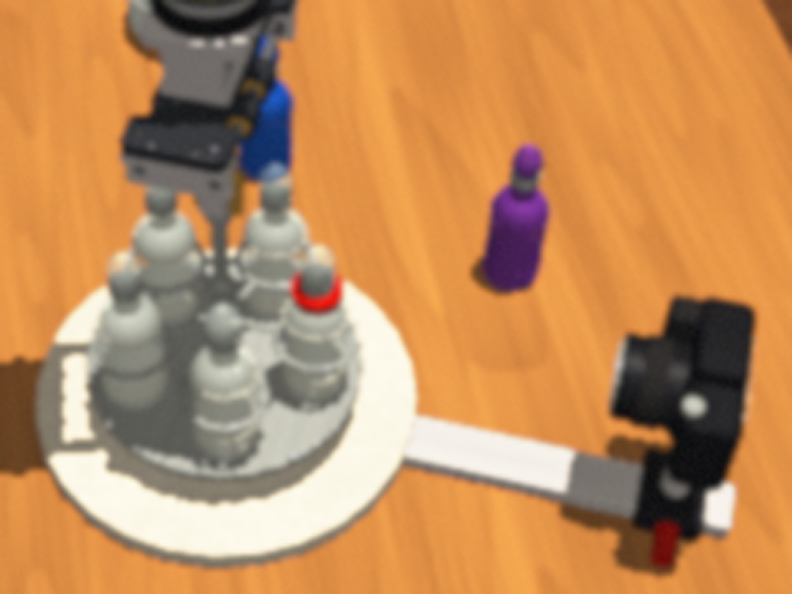

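The red-ringed bottle (crop 317,290) now points along the rail towards the camera. One check of the rail's bearing from the side picture:

```bash
python3 - <<'E'
from h import *
c=load('r3side');hsv=cv2.cvtColor(c['color'],cv2.COLOR_RGB2HSV);yy,xx=np.mgrid[:480,:640]
m=(hsv[...,1]<60)&(hsv[...,2]>150)&(xx>376)&(xx<412)&(yy>272)&(yy<302)
v,u=np.nonzero(m)
for z in(.01,.02):
    R=np.array([onz(c,p,z)[:2] for p in zip(u,v)]);q=R.mean(0)-[.5584,-.0127];d=np.linalg.svd(R-R.mean(0))[2][0]
    print(len(u),np.arctan2(q[1],q[0]),np.arctan(d[1]/d[0]))
# camera body/lens centre, side view lens front around crop (628,375)
p=np.array((630,377))/3.3+[245,150];q=onz(c,p,.142)[:2]-[.5584,-.0127];print('lens',np.hypot(*q),np.arctan2(q[1],q[0]))
for z in(.15,.155,.16):
    from math import cos,sin
    print(z,proj(c,np.array([.5584+.072*cos(-.43),-.0127+.072*sin(-.43),z])))
p=np.array((317,292))/3.3+[245,150];print(p)
print(ctrl.get_obs()['time_s'],ctrl.get_obs()['joint_vel'].__abs__().max() if hasattr(ctrl.get_obs()['joint_vel'],'max') else ctrl.get_obs()['joint_vel'])
E
```

```text
492 -0.4213122651399797 -0.48277439296369107
492 -0.4540337020527462 -0.48277439296369135
lens 0.2995626411505687 -0.43183721578448175
0.15 [340.60503279 241.80173512]
0.155 [340.64346287 240.46416366]
0.16 [340.68213015 239.11827504]
[341.06060606 238.48484848]
28.7667 0.00227512765115645
```

All estimates agree on about −0.43. Hold still, then hand in.

```bash
python3 -m pendant '[[[0,0,0],0],[[0,0,0],0],[[0,0,0],0],[[0,0,0],0],[[0,0,0],0],[[0,0,0],0],[[0,0,0],0],[[0,0,0],0],[[0,0,0],0],[[0,0,0],0],[[0,0,0],0],[[0,0,0],0],[[0,0,0],0],[[0,0,0],0],[[0,0,0],0],[[0,0,0],0],[[0,0,0],0],[[0,0,0],0],[[0,0,0],0],[[0,0,0],0]]'
python3 -c "
from station import ctrl
print(ctrl.hand_in())"
```

```text
time_s: 30.43
ee_pos: [0.5585, -0.0126, 0.2324]
eef_rot: [3.141, 0.0, 2.712]
force: [4.4, 2.7, -0.9]
grip_width: 0.0098
grip_force: 20.0
the job is handed in; nothing more can be done
None
```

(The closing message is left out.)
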